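# Mix two kinds of grinding balls in a bowl with a stirring rod

### The arm

A 7-joint arm with a two-finger parallel gripper is mounted at the origin on a cart in front of the work surface, level with it; the furniture and walls round the work are solid. World frame = base frame: x ahead of the robot, y to its left, z up, the work surface at z = 0. Lengths are in mm, angles in rad, forces in N, time in s.
With the tool pointing down it reaches from about 400 to 750 mm from the base axis. Payload 19.5 kg.
Tool frame: the origin (TCP) lies at the very end of the fingers, on their centre line; the grasp point (between the pads) lies 19 mm behind it; z points along the fingers, y is the line along which they close (so a half turn about z gives the same grasp; the last joint's range is limited). The gripper opens to 85 mm and grips with 20 to 120 N. Pads are 22 mm wide; open, the fingers measure 114 mm over their backs; the gripper's body (76 mm by 85 mm) begins 54 mm behind the grasp point. The pads swing forward as they close: fully open they stand 13 mm farther back than shut.
Start: joints at [1.059, 0.707, -0.028, 1.485, 0.022, 0.951, -0.075], TCP at [260.296, -512.68, 231.268] pointing down, gripper open.
Joint ranges: [-2.71, 2.71], [-0.32, 2.16], [-1.57, 1.52], [0, 2.45], [-1.46, 4.6], [0, 2.02], [-2.83, 2.83]. Speed limits (rad/s): [1.89, 1.89, 2.57, 2.57, 3.01, 3.01, 3.01].

### API

Orientations are given as a unit quaternion [w, x, y, z].
In Python, from station import bot gives the robot as it stands.
- The arm moves only by the shell command python3 -m pendant 'ROWS'. ROWS is JSON, a list of rows, each an object with "delta_pos": the shift along the tool's x, y, z each as a share of 0.04 m, from -1 to 1, a list of three; "angular": the turn, a rotation vector about the tool's x, y, z each as a share of 4 degrees, from -1 to 1, a list of three; "gripper": the opening, from 0 (shut) to 1 (fully open). A call has 1 to 12 rows; each row shifts and turns the commanded pose from where the row before left it, along the tool's axes as they then stand; what a row does not reach is not made up. A row lasts 1/10 s, in which the tool goes at most 50 mm and 8.59 degrees, less where a joint would pass 70% of its speed; a pose out of reach is approached as far as the arm can. A call with a number of a shift or a turn outside -1 to 1 is refused whole. A call with a gripper value outside its range is refused whole. The fingers move at their own pace and stop on an object; the grip force is fixed at half the most. Time passes only in rows, so rows that do not move let the fingers close. It gives the time, the measured TCP pose, the force, the opening and the grip force at its end, in the units of the state.
- bot.read_state(): the state, without advancing time (a new reading comes with each control period).
- bot.read_camera(name): name is "side" or "top"; returns a dict with "img" (384x512x3 uint8, red, green, blue), "z_map" (384x512 float32, mm along the optical axis (not along the pixel's ray), 0 where there is no reading), "fx", "fy", "cx", "cy" (pixels), "k1" (the pictures are not rectified: a ray, as slopes to the right and down, at radius r is drawn at 1 + k1 r^2 times it, then the intrinsics apply), "world_from_camera" (4x4, takes a point from camera to world coordinates). Camera axes: x right, y down, z forward; pixel columns grow to the right and rows downward; lengths in mm; the calibration is good to about 2 mm. A picture is of the moment at which its call begins.
- bot.hand_in(): hands the job in; it is judged then, once.
The state is a dict: "time": time; "qpos": joint angles; "joint_vel": joint speeds; "joint_efforts": joint torques, N m; "tool_pos": TCP position; "eef_rot": TCP orientation; "ft_force": force on the tool from outside, world axes, zero at the start; "moment": the same for the moment, N m; "gripper_width": opening from 0.0 (shut) to 1.0 (fully open); "finger_force": force on a finger pad.
Only numpy, scipy, OpenCV 4.12 (cv2) and the standard library are available. Lean on these libraries where they do the work, as an engineer would, in place of code of your own. Each camera call takes 0.05 s, during which the arm holds its last target. There are 200 camera calls.

### The job

The blue and the orange grinding balls lie apart in the steel bowl, each colour on its own side: take the stirring rod from its stand and stir them until, with the rod out and the balls at rest, every ball has a ball of the other colour close beside it (gap of about 1 cm at most). Then lay the rod back in its stand as it was. Touch the balls only with the rod, keep them all in the bowl, do not shove the bowl out of its place, and leave everything else alone.

Things in the scene. Friction and masses are not known exactly. Their poses are not given: they have to be found in the camera images.
- bowl: Loose, heavy steel bowl, round and open on top, 200 mm wide at the rim and 50 mm high, walls 3 mm. Its inner floor is flat and 4 mm above the bench out to 26 mm from the centre, rises 11 in 40 to about 20 mm above the bench at 85 mm, then the wall goes up steeply. About 1.5 kg; only friction holds it, so a hard push slides it. Balls roll back to its middle. Origin: centre of its underside, z up.
- rod_tip (a point): Centre of the round tip of the stirring rod: a black plastic sleeve 13 mm thick with a round end (the end itself is 6.5 mm beyond this point), then a steel shank 10 mm thick up to the wooden handle. The axes are the rod's: x runs along the rod from the tip to the handle, y is across it and level while it lies in the stand. The rod is 195 mm long and weighs about 0.16 kg, most of it in the sleeve.
- rod_handle (a point): Centre of the rod's wooden handle, 130 mm from the tip point along the rod: a bar 110 mm long with flat sides, 20 mm wide (across, along y) and 28 mm deep. Axes as for rod_tip. At the start the rod leans in its stand, sloping 25 degrees: tip low and towards the robot, handle up (centre about 69 mm above the bench) and away from it. Hard pushes at the tip can turn the rod in the grip.
- stand_handle (a point): Point of the fixed stand where the centre of the handle lies when the rod lies home, in the stand's frame (x level, in the direction from tip to handle; z up). The home slope is 25 degrees, so the tip point is then 118 mm back along -x and 55 mm lower. Handle and stand do not touch.
- stand: Fixed stand of the rod, axes as stand_handle; origin on the bench. Grey base plate 8 mm thick, x -120 to +30 mm, 90 mm wide. Rubber pocket for the tip, 50 mm wide, tip point at x -85, z 14.5 mm. Steel fork at x -25 mm under the shank, 62 mm from the tip point: crossbar top 36 mm above the bench, prongs 40 mm apart, wider at their tips, up to 60 mm.
- bearing: Ball bearing lying loose on the bench, a bystander, 62 mm across and 16 mm high. Origin: centre of its underside.
- plug: Spark plug lying loose on the bench, a bystander, 62 mm long and 21 mm high. Origin: centre of its underside.
- blue_0_center (a point): Centre of one of the five blue grinding balls, 24 mm across, 20 g; they lie in one layer in the bowl.
- blue_1_center (a point): Centre of one of the five blue grinding balls, 24 mm across, 20 g; they lie in one layer in the bowl.
- blue_2_center (a point): Centre of one of the five blue grinding balls, 24 mm across, 20 g; they lie in one layer in the bowl.
- blue_3_center (a point): Centre of one of the five blue grinding balls, 24 mm across, 20 g; they lie in one layer in the bowl.
- blue_4_center (a point): Centre of one of the five blue grinding balls, 24 mm across, 20 g; they lie in one layer in the bowl.
- orange_0_center (a point): Centre of one of the five orange grinding balls, 24 mm across, 20 g; they lie in one layer in the bowl.
- orange_1_center (a point): Centre of one of the five orange grinding balls, 24 mm across, 20 g; they lie in one layer in the bowl.
- orange_2_center (a point): Centre of one of the five orange grinding balls, 24 mm across, 20 g; they lie in one layer in the bowl.
- orange_3_center (a point): Centre of one of the five orange grinding balls, 24 mm across, 20 g; they lie in one layer in the bowl.
- orange_4_center (a point): Centre of one of the five orange grinding balls, 24 mm across, 20 g; they lie in one layer in the bowl.

How it is judged:
By the outcome, as a careful person would: the job done as asked, in the order asked, and still so for the second after the job is handed in, with the robot touching nothing.
It also fails if it takes over 72 s, if anything falls off the work surface, if the arm or the gripper's body presses on something with over 40 N, if the wrist force passes 120 N, or if a joint passes its speed limit or range.

## Working session

There is one attempt and no reset: what is moved stays moved. The work goes in short steps, Python scripts to look and compute and a shell command to move; the robot and the scene stay as the last step left them, time stands still between calls to the robot, and variables do not carry over. Pictures are saved under pics/ and viewed, at most 10 in all, crops included, and the job is handed in when it is done.

```bash
mkdir -p pics; ls; python3 - <<'E'
from station import bot
import cv2,numpy as np
s=bot.read_state();print(s)
for n in("top","side"):
    c=bot.read_camera(n);cv2.imwrite(f"pics/{n}0.png",c["img"][:,:,::-1])
    np.savez(f"{n}0.npz",**c)
    print(n,{k:c[k] for k in("fx","fy","cx","cy","k1")},c["world_from_camera"].round(3).tolist())
E
```

```text
pics
{'time': 0.0, 'qpos': array([ 1.05929833,  0.70710324, -0.02760595,  1.48502136,  0.02198088,
        0.95090551, -0.07549421]), 'joint_vel': array([ 0.0014241 ,  0.00039243,  0.00086065, -0.00042364,  0.00131259,
       -0.0005549 , -0.0011171 ]), 'joint_efforts': array([ 1.70561558e-03, -8.83213449e+01,  1.23493809e+00, -2.36170328e+01,
        1.69644639e-02,  6.44554864e-03, -2.08621771e-05]), 'tool_pos': array([ 260.17765485, -512.45702929,  230.82215522]), 'eef_rot': array([-5.48595371e-04,  9.72539236e-01,  2.32738290e-01, -1.46411465e-04]), 'ft_force': array([ 0.10800742, -0.45282942, -0.29082105]), 'moment': array([-0.00145249,  0.00845784, -0.02128615]), 'finger_force': 0.0, 'gripper_width': 0.9987395067520605}
top {'fx': 396.14120554682717, 'fy': 396.14120554682717, 'cx': 250.91860350384343, 'cy': 193.7645187541126, 'k1': -0.12517565044519027} [[0.006, -0.984, 0.176, 357.165], [-1.0, -0.007, -0.008, -3.542], [0.009, -0.176, -0.984, 974.029], [0.0, 0.0, 0.0, 1.0]]
side {'fx': 420.426788577221, 'fy': 420.426788577221, 'cx': 262.4850014813411, 'cy': 192.00789014878055, 'k1': -0.020730577936337497} [[-0.999, 0.034, -0.034, 545.747], [0.048, 0.602, -0.797, 654.895], [-0.006, -0.798, -0.603, 584.697], [0.0, 0.0, 0.0, 1.0]]
```

View pics/top0.png

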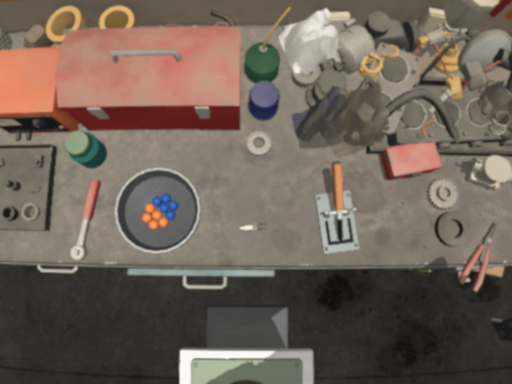

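View pics/side0.png

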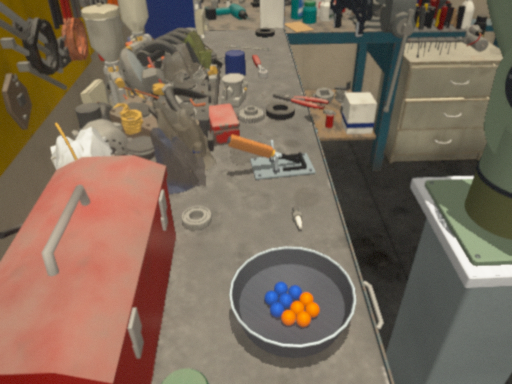

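The top view shows the bowl at about (158,209) with the orange balls to the lower left and the blue to the upper right. The rod handle is at (338,185), with its tip end near (341,238). The bearing is at (259,143) and the plug at (253,227). The side view agrees.

```bash
cat > h.py <<'E'
import cv2,numpy as np
from station import bot
def shot(n,save=None):
    c=bot.read_camera(n)
    if save: cv2.imwrite(f"pics/{save}.png",c["img"][:,:,::-1])
    return c
def rays(c,px):
    K=np.array([[c["fx"],0,c["cx"]],[0,c["fy"],c["cy"]],[0,0,1.]])
    px=np.asarray(px,float).reshape(-1,1,2)
    u=cv2.undistortPoints(px,K,np.array([float(c["k1"]),0,0,0]),R=None,P=None).reshape(-1,2)
    d=np.c_[u,np.ones(len(u))]; T=c["world_from_camera"]
    return T[:3,3],d@T[:3,:3].T
def onplane(c,px,z):
    o,d=rays(c,px); return o+d*((z-o[2])/d[:,2])[:,None]
def depthpts(c,px):
    px=np.asarray(px); o,d=rays(c,px); zz=c["z_map"][px[:,1],px[:,0]]
    return (o+d*zz[:,None])[zz>0]
def mask(c,lo,hi):
    return cv2.inRange(cv2.cvtColor(c["img"],cv2.COLOR_RGB2HSV),lo,hi)
def project(c,P):
    T=c["world_from_camera"];q=(np.atleast_2d(P)-T[:3,3])@T[:3,:3];s=q[:,:2]/q[:,2:]
    s=s*(1+c["k1"]*(s**2).sum(1,keepdims=True));return s*c["fx"]+[c["cx"],c["cy"]]
E
python3 - <<'E'
from h import *
T=dict(np.load("top0.npz"));S=dict(np.load("side0.npz"))
def pts(m,x0,y0,x1,y1):
    mm=np.zeros_like(m);mm[y0:y1,x0:x1]=m[y0:y1,x0:x1];y,x=np.nonzero(mm);return np.c_[x,y]
for c,box,nm in((T,(325,155,350,215),"top"),(S,(225,130,282,162),"side")):
    m=mask(c,(5,90,80),(20,255,255));p=pts(m,*box);P=depthpts(c,p)
    print(nm,"handle n",len(p),"px",p.min(0),p.max(0),"dep min/max",P.min(0).round(),P.max(0).round(),"mean",P.mean(0).round(1))
    d=np.linalg.svd(P-P.mean(0),full_matrices=False)[2][0];print(" axis",d.round(3))
# top handle axis on plane z: rect ends
p=pts(mask(T,(5,90,80),(20,255,255)),325,155,350,215);r=cv2.minAreaRect(p.astype(np.float32));print(r, onplane(T,cv2.boxPoints(r),75).round(1).tolist())
# grey stand plate
hsv=cv2.cvtColor(T["img"],cv2.COLOR_RGB2HSV)
for q in((325,240),(350,205),(300,220),(341,205),(200,205),(118,209)):print(q,hsv[q[1],q[0]])
for c,nm in((T,"top"),(S,"side")):
    for col,lo,hi in(("blue",(105,150,60),(125,255,255)),("orange",(5,180,150),(16,255,255))):
        m=mask(c,lo,hi);b=(130,180,190,240) if nm=="top" else(250,270,330,335);p=pts(m,*b)
        print(nm,col,len(p),onplane(c,p.mean(0),17).round(1),depthpts(c,p).mean(0).round(1))
# rim: depth points highest around bowl
for c,b in((T,(105,155,212,262)),(S,(220,235,365,365))):
    yy,xx=np.mgrid[b[1]:b[3],b[0]:b[2]];p=np.c_[xx.ravel(),yy.ravel()];P=depthpts(c,p);R=P[(P[:,2]>44)&(P[:,2]<56)]
    x,y=R[:,0],R[:,1];s=np.linalg.lstsq(np.c_[2*x,2*y,np.ones(len(x))],x*x+y*y,rcond=None)[0];print("rim",len(R),s[:2].round(1),np.sqrt(s[2]+s[0]**2+s[1]**2).round(1))
big=cv2.resize(T["img"][150:260,300:380,::-1],None,fx=5,fy=5,interpolation=2);cv2.imwrite("pics/stand.png",big)
E
```

```text
top handle n 457 px [332 163] [343 211] dep min/max [ 482. -228.   47.] [ 587. -199.  104.] mean [ 536.1 -212.1   79.8]
 axis [-0.901 -0.107 -0.419]
side handle n 626 px [225 130] [275 157] dep min/max [ 470. -387.   -4.] [ 604. -194.  101.] mean [ 537.3 -220.6   64.6]
 axis [ 0.009 -0.917 -0.399]
((337.4068298339844, 187.01853942871094), (48.03904724121094, 10.18252944946289), 88.21009063720703) [[592.3, -200.8, 75.0], [593.4, -225.2, 75.0], [479.1, -224.6, 75.0], [478.2, -200.7, 75.0]]
(325, 240) [ 55   8 186]
(350, 205) [ 47  10 178]
(300, 220) [ 18  39 132]
(341, 205) [ 12 141 220]
(200, 205) [ 22  26 147]
(118, 209) [45  6 81]
top blue 307 [[497.9 196.9  17. ]] [496.6 195.   25.9]
top orange 73 [[468.3 222.7  17. ]] [467.5 221.2  24.1]
side blue 663 [[496.2 199.6  17. ]] [496.8 205.4  24.5]
side orange 508 [[466.8 230.6  17. ]] [467.6 234.9  23.1]
rim 679 [482.9 210.2] 98.7
rim 1405 [480.8 215. ] 98.3
```

View pics/stand.png

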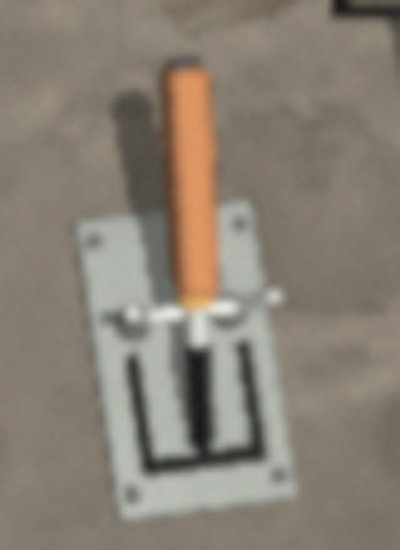

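The crop shows plate corners at about (316,194), (350,190), (359,249) and (324,254) in the full image. The rod lies in the fork, and the tip is in the black pocket near (340,239).

```bash
python3 - <<'E'
from h import *
T=dict(np.load("top0.npz"));S=dict(np.load("side0.npz"))
C=np.array([(80,222),(248,202),(296,496),(122,520)])/5+[300,150]-0.4
W=onplane(T,C,8);print(W.round(1).tolist());n=np.linalg.norm
print("sides",n(W[0]-W[1]),n(W[1]-W[2]),n(W[2]-W[3]),n(W[3]-W[0]))
ax=(W[0]-W[3])+(W[1]-W[2]);ax=ax[:2]/n(ax[:2]);yaw=np.arctan2(ax[1],ax[0]);print("yaw deg",np.degrees(yaw))
o=W.mean(0)[:2]+45*ax;print("stand origin",o, "handle x pred (stand -85+118=33)",o+33*ax,"tip",o-85*ax)
h=onplane(T,[337.4,187.0],81.7)[0];print("handle top",h,"center",h[:2]+5.9*ax)
tp=onplane(T,[300+202/5,150+450/5],14.5)[0];print("tip end px",tp)
# handle yaw: centre rays at two ends
def top(px,z):return onplane(T,px,z)[0]
a=top([336.9,165],103);b=top([339,208.5],59);d=(a-b)[:2];print("rod yaw",np.degrees(np.arctan2(d[1],d[0])),n(a-b))
bal={}
for c,nm in((T,"t"),(S,"s")):
  for s in ("blue","orange"):
    m=mask(c,*(((105,130,50),(128,255,255)) if s=="blue" else((3,130,120),(18,255,255))));b=(130,180,190,240) if nm=="t" else(250,270,330,335)
    k=np.zeros_like(m);k[b[1]:b[3],b[0]:b[2]]=m[b[1]:b[3],b[0]:b[2]];D=cv2.distanceTransform(k,2,5);y,x=np.nonzero(k)
    P=np.c_[x,y].astype(np.float32);_,_,ce=cv2.kmeans(P,5,None,(3,50,.1),20,2);print(nm,s,len(P),onplane(c,ce,17.5)[:,:2].round(0).tolist())
E
```

```text
[[530.2, -172.7, 8.0], [541.0, -258.1, 8.0], [394.5, -277.0, 8.0], [383.0, -190.4, 8.0]]
sides 86.02073698577145 147.76749927488063 87.40025553911255 148.2466311230642
yaw deg 7.109483209150054
stand origin [ 506.81335431 -218.97462907] handle x pred (stand -85+118=33) [ 539.55963271 -214.89036034] tip [ 422.46687965 -229.49471519]
handle top [ 533.81654573 -211.12951316   81.7       ] center [ 539.67118339 -210.39929542]
tip end px [ 415.67293384 -230.19392712   14.5       ]
rod yaw 7.107721645418815 104.4175153467787
t blue 337 [[493.0, 201.0], [498.0, 180.0], [508.0, 219.0], [515.0, 199.0], [476.0, 186.0]]
t orange 387 [[474.0, 220.0], [451.0, 226.0], [457.0, 203.0], [468.0, 243.0], [490.0, 237.0]]
s blue 716 [[513.0, 199.0], [473.0, 189.0], [495.0, 181.0], [491.0, 207.0], [507.0, 224.0]]
s orange 801 [[489.0, 241.0], [472.0, 223.0], [455.0, 205.0], [465.0, 247.0], [448.0, 229.0]]
```

```bash
python3 -m pendant '[{"delta_pos":[0,0,0],"angular":[0,0,0.99],"gripper":1},{"delta_pos":[0,0,0],"angular":[0,0,0.99],"gripper":1},{"delta_pos":[0,0,0],"angular":[0,0,0.99],"gripper":1},{"delta_pos":[0,0,0],"angular":[0,0,0.99],"gripper":1},{"delta_pos":[0,0,0],"angular":[0,0,0.99],"gripper":1},{"delta_pos":[0.72,-0.6,0],"angular":[0,0,0],"gripper":1},{"delta_pos":[0.72,-0.6,0],"angular":[0,0,0],"gripper":1},{"delta_pos":[0.72,-0.6,0],"angular":[0,0,0],"gripper":1},{"delta_pos":[0.72,-0.6,0],"angular":[0,0,0],"gripper":1},{"delta_pos":[0.72,-0.6,0],"angular":[0,0,0],"gripper":1},{"delta_pos":[0.72,-0.6,0],"angular":[0,0,0],"gripper":1},{"delta_pos":[0.72,-0.6,0],"angular":[0,0,0],"gripper":1}]'
cat >> h.py <<'E'
def rel(target,yaw=7.1):
    "tool-frame mm from TCP to a world target, tool yaw report"
    from scipy.spatial.transform import Rotation as R
    s=bot.read_state();q=s["eef_rot"];r=R.from_quat([q[1],q[2],q[3],q[0]]);M=r.as_matrix()
    print("t",round(s["time"],2),"tcp",s["tool_pos"].round(1),"x",M[:,0].round(3),"z",M[:,2].round(3),"f",s["ft_force"].round(1),"w",round(s["gripper_width"],3),"ff",round(s["finger_force"],1))
    if target is not None: print("rows total (x40mm)",((M.T@(np.array(target)-s["tool_pos"]))/40).round(2))
E
python3 -c "
from h import *;rel([541,-213,130])"
```

```text
time: 1.3
tool_pos: [440.4, -319.7, 231.1]
eef_rot: [-0.0, 0.998, 0.062, -0.0]
ft_force: [1.3, 0.0, 0.4]
gripper_width: 1.002
finger_force: 0.0
t 1.3 tcp [ 440.4 -319.7  231.1] x [ 0.992  0.124 -0.   ] z [-0.  0. -1.] f [1.3 0.  0.4] w 1.002 ff 0.0
rows total (x40mm) [ 2.83 -2.33  2.53]
```

```bash
python3 -m pendant '[{"delta_pos":[0.7,-0.58,0.5],"angular":[0,0,0],"gripper":1},{"delta_pos":[0.7,-0.58,0.5],"angular":[0,0,0],"gripper":1},{"delta_pos":[0.7,-0.58,0.5],"angular":[0,0,0],"gripper":1},{"delta_pos":[0.5,-0.4,0.5],"angular":[0,0,0],"gripper":1},{"delta_pos":[0,0,0.3],"angular":[0,0,0],"gripper":1},{"delta_pos":[0,0,0],"angular":[0,0,0],"gripper":1}]'
python3 -c "
from h import *;rel([541,-213,50]);c=shot('top','a1');d=shot('side')
out=np.vstack([cv2.resize(c['img'][140:262,280:400,::-1],(480,300)[::1],interpolation=2),cv2.resize(d['img'][90:190,190:350,::-1],(480,300),interpolation=2)]);cv2.imwrite('pics/hover.png',out)"
```

```text
time: 1.9
tool_pos: [531.3, -222.9, 137.7]
eef_rot: [-0.0, 0.998, 0.062, -0.001]
ft_force: [-0.2, 0.1, 0.5]
gripper_width: 0.997
finger_force: 0.0
t 1.9 tcp [ 531.3 -222.9  137.7] x [ 0.992  0.124 -0.003] z [-0.003  0.001 -1.   ] f [-0.2  0.1  0.5] w 0.997 ff 0.0
rows total (x40mm) [ 0.28 -0.21  2.19]
```

View pics/hover.png

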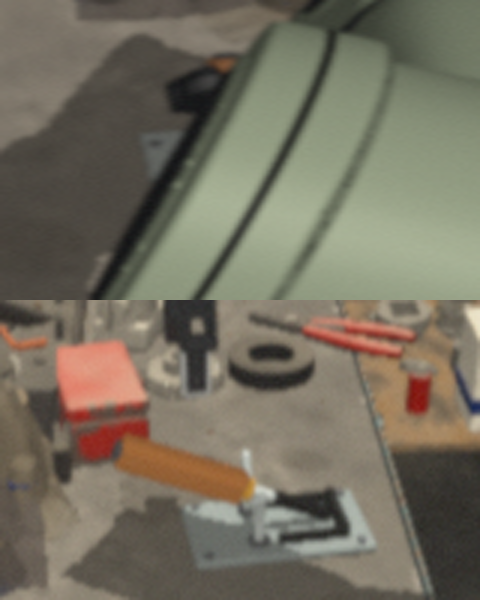

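The arm is over the stand. The side view (lower half) shows a finger end at about (195,350), clear above the handle at (185,468), so I descend.

```bash
python3 -m pendant '[{"delta_pos":[0.28,-0.21,0],"angular":[0,0,0],"gripper":1},{"delta_pos":[0,0,0.5],"angular":[0,0,0],"gripper":1},{"delta_pos":[0,0,0.5],"angular":[0,0,0],"gripper":1},{"delta_pos":[0,0,0.5],"angular":[0,0,0],"gripper":1},{"delta_pos":[0,0,0.45],"angular":[0,0,0],"gripper":1},{"delta_pos":[0,0,0.2],"angular":[0,0,0],"gripper":1},{"delta_pos":[0,0,0],"angular":[0,0,0],"gripper":1},{"delta_pos":[0,0,0],"angular":[0,0,0],"gripper":1}]'
python3 -c "
from h import *;rel([541,-213,50]);d=shot('side')
cv2.imwrite('pics/down.png',cv2.resize(d['img'][90:190,190:350,::-1],(640,400),interpolation=2))"
```

```text
time: 2.8
tool_pos: [542.7, -213.6, 54.2]
eef_rot: [0.0, 0.998, 0.062, 0.0]
ft_force: [-1.0, 0.4, 0.6]
gripper_width: 1.001
finger_force: 0.0
t 2.8 tcp [ 542.7 -213.6   54.2] x [0.992 0.124 0.001] z [ 0.001 -0.    -1.   ] f [-1.   0.4  0.6] w 1.001 ff 0.0
rows total (x40mm) [-0.04 -0.02  0.1 ]
```

View pics/down.png

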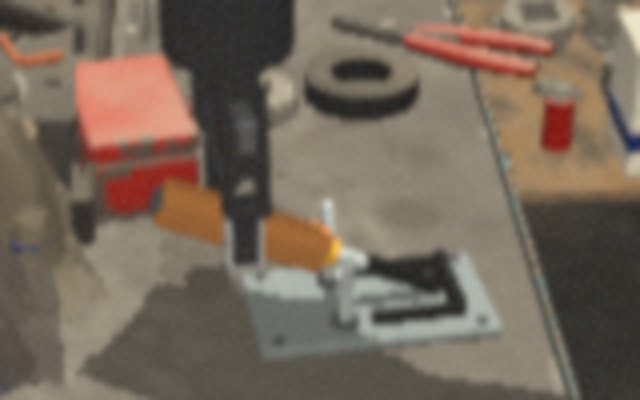

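The finger stands beside the middle of the handle at about (245,230), tip slightly below it. I close there.

```bash
python3 -m pendant '[{"delta_pos":[-0.04,0,0.1],"angular":[0,0,0],"gripper":1},{"delta_pos":[0,0,0],"angular":[0,0,0],"gripper":0},{"delta_pos":[0,0,0],"angular":[0,0,0],"gripper":0},{"delta_pos":[0,0,0],"angular":[0,0,0],"gripper":0},{"delta_pos":[0,0,0],"angular":[0,0,0],"gripper":0},{"delta_pos":[0,0,0],"angular":[0,0,0],"gripper":0},{"delta_pos":[0,0,0],"angular":[0,0,0],"gripper":0}]'
python3 -c "
from h import *;rel(None)"
```

```text
time: 3.55
tool_pos: [540.5, -213.6, 49.3]
eef_rot: [-0.0, 0.998, 0.062, -0.0]
ft_force: [-0.5, 0.4, 0.9]
gripper_width: 0.223
finger_force: 60.3
t 3.55 tcp [ 540.5 -213.6   49.3] x [ 0.992  0.124 -0.   ] z [-0.  0. -1.] f [-0.5  0.4  0.9] w 0.223 ff 60.3
```

Grip confirmed: opening 19 mm, the handle's width. I lift the rod clear and travel towards the bowl.

```bash
python3 -m pendant '[{"delta_pos":[0,0,-0.3],"angular":[0,0,0],"gripper":0},{"delta_pos":[0,0,-0.8],"angular":[0,0,0],"gripper":0},{"delta_pos":[0,0,-1],"angular":[0,0,0],"gripper":0},{"delta_pos":[0,0,-1],"angular":[0,0,0],"gripper":0},{"delta_pos":[0,0,-1],"angular":[0,0,0],"gripper":0},{"delta_pos":[0.07,-0.5,0],"angular":[0,0,0],"gripper":0},{"delta_pos":[0.14,-0.95,0],"angular":[0,0,0],"gripper":0},{"delta_pos":[0.14,-0.95,0],"angular":[0,0,0],"gripper":0},{"delta_pos":[0.14,-0.95,0],"angular":[0,0,0],"gripper":0},{"delta_pos":[0.14,-0.95,0],"angular":[0,0,0],"gripper":0},{"delta_pos":[0.14,-0.95,0],"angular":[0,0,0],"gripper":0},{"delta_pos":[0.14,-0.95,0],"angular":[0,0,0],"gripper":0}]'
cat >> h.py <<'E'
def tip():
    from scipy.spatial.transform import Rotation as R
    s=bot.read_state();q=s["eef_rot"];M=R.from_quat([q[1],q[2],q[3],q[0]]).as_matrix()
    t=s["tool_pos"]+M@np.array([-118,0,35.]);print("tip",t.round(1));return t
E
python3 -c "
from h import *;rel([549.5,220.5,200]);tip()
c=dict(np.load('top0.npz'));P=depthpts(c,np.array([[150,110],[150,120],[150,126],[90,150]]));print(P.round())"
```

```text
time: 4.75
tool_pos: [545.8, 38.5, 214.2]
eef_rot: [-0.0, 0.998, 0.062, 0.0]
ft_force: [0.3, 0.3, -1.3]
gripper_width: 0.22
finger_force: 59.9
t 4.75 tcp [545.8  38.5 214.2] x [0.992 0.124 0.001] z [ 0.001  0.    -1.   ] f [ 0.3  0.3 -1.3] w 0.22 ff 59.9
rows total (x40mm) [ 0.65 -4.5   0.36]
tip [428.7  23.9 179.1]
[[699. 219. 133.]
 [698. 234.  71.]
 [698. 245.  27.]
 [619. 372.  82.]]
```

```bash
python3 -m pendant '[{"delta_pos":[0.1,-0.9,0],"angular":[0,0.5,0],"gripper":0},{"delta_pos":[0.1,-0.9,0],"angular":[0,1,0],"gripper":0},{"delta_pos":[0.1,-0.9,0],"angular":[0,1,0],"gripper":0},{"delta_pos":[0.1,-0.9,0],"angular":[0,1,0],"gripper":0},{"delta_pos":[0.1,-0.9,0],"angular":[0,1,0],"gripper":0},{"delta_pos":[0,0,0],"angular":[0,1,0],"gripper":0},{"delta_pos":[0,0,0],"angular":[0,1,0],"gripper":0},{"delta_pos":[0,0,0],"angular":[0,1,0],"gripper":0},{"delta_pos":[0,0,0],"angular":[0,1,0],"gripper":0},{"delta_pos":[0,0,0],"angular":[0,1,0],"gripper":0},{"delta_pos":[0,0,0],"angular":[0,0.5,0],"gripper":0},{"delta_pos":[0,0,0],"angular":[0,0,0],"gripper":0}]'
python3 -c "
from h import *;rel([549.5,220.5,121]);tip();d=shot('side','tilt')"
```

```text
time: 5.95
tool_pos: [564.1, 238.0, 257.7]
eef_rot: [-0.007, 0.949, 0.056, 0.31]
ft_force: [0.5, -0.1, -1.3]
gripper_width: 0.227
finger_force: 59.9
t 5.95 tcp [564.1 238.  257.7] x [0.802 0.101 0.589] z [ 0.587  0.049 -0.808] f [ 0.5 -0.1 -1.3] w 0.227 ff 59.9
rows total (x40mm) [-2.35  0.33  2.53]
tip [490.  227.8 159.9]
```

View pics/tilt.png

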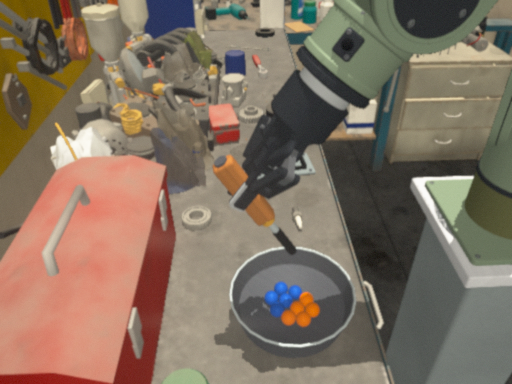

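The rod is held firmly, its tip pointing down at about (292,250) in the side view, above the bowl. I check the tip model against that pixel and work out the insertion.

```bash
cat >> h.py <<'E'
def tiprel(*targets):
    from scipy.spatial.transform import Rotation as R
    s=bot.read_state();q=s["eef_rot"];M=R.from_quat([q[1],q[2],q[3],q[0]]).as_matrix();p=tip()
    for t in targets: print("->",t,(M.T@(np.array(t)-p)/40).round(2)); p=np.array(t,float)
E
python3 -c "
from h import *;c=dict(np.load('side0.npz'));p=tip();print(project(c,p))
d=cv2.imread('pics/tilt.png').astype(int).max(2);y,x=np.nonzero(d[225:256,265:305]<50);P=np.c_[x,y]+[265,225];k=P[:,1].argmax();print(P.min(0),P.max(0),P[k],len(P))
tiprel([525,168,100],[525,168,27],[482,212,20])"
```

```text
tip [489.6 227.2 159.4]
[[289.38689233 248.08302328]]
[277 231] [294 252] [291 252] 102
tip [489.6 227.2 159.4]
-> [525, 168, 100] [-0.31  1.54  1.65]
-> [525, 168, 27] [-1.07 -0.04  1.48]
-> [482, 212, 20] [-0.85 -1.21 -0.44]
```

```bash
python3 -m pendant '[{"delta_pos":[-0.1,0.5,0.55],"angular":[0,0,0],"gripper":0},{"delta_pos":[-0.1,0.5,0.55],"angular":[0,0,0],"gripper":0},{"delta_pos":[-0.1,0.54,0.55],"angular":[0,0,0],"gripper":0},{"delta_pos":[-0.25,0,0.35],"angular":[0,0,0],"gripper":0},{"delta_pos":[-0.25,0,0.35],"angular":[0,0,0],"gripper":0},{"delta_pos":[-0.25,0,0.35],"angular":[0,0,0],"gripper":0},{"delta_pos":[0,0,0],"angular":[0,0,0],"gripper":0}]'
python3 -c "
from h import *;rel(None);tiprel([525,168,27],[482,212,20])"
```

```text
time: 6.7
tool_pos: [622.6, 192.0, 183.2]
eef_rot: [0.006, 0.961, 0.052, 0.273]
ft_force: [0.9, -0.3, -0.4]
gripper_width: 0.228
finger_force: 59.8
t 6.7 tcp [622.6 192.  183.2] x [0.846 0.103 0.524] z [ 0.525  0.017 -0.851] f [ 0.9 -0.3 -0.4] w 0.228 ff 59.8
tip [541.1 180.4  91.7]
-> [525, 168, 27] [-1.22  0.21  1.16]
-> [482, 212, 20] [-0.89 -1.2  -0.4 ]
```

```bash
python3 -c "
from h import *;s=bot.read_state();print(s['qpos'].round(2))"
```

```text
[-0.62  0.77  0.31  1.88 -0.7   0.   -1.21]
```

Joint 6 is at its lower limit (0), so a steeper forward tilt isn't possible in this heading. I'll return the tool to pointing down, yaw it about 100 degrees so the handle points left, and tilt sideways there, where joint 5 has range.

```bash
cat >> h.py <<'E'
def rotrel(heading,tilt):
    "rotvec rows (4deg) in tool frame to: tool x heading (deg), tilted towards it"
    from scipy.spatial.transform import Rotation as R
    q=bot.read_state()["eef_rot"];r=R.from_quat([q[1],q[2],q[3],q[0]])
    g=R.from_euler('z',heading,degrees=True)*R.from_euler('x',180,degrees=True)*R.from_euler('y',tilt,degrees=True)
    print("rot rows to",heading,tilt,(np.degrees((r.inv()*g).as_rotvec())/4).round(2),"q",bot.read_state()["qpos"].round(2))
E
python3 -m pendant '[{"delta_pos":[0,0,0],"angular":[0,-0.5,0],"gripper":0},{"delta_pos":[0,0,0],"angular":[0,-1,0],"gripper":0},{"delta_pos":[0,0,0],"angular":[0,-1,0],"gripper":0},{"delta_pos":[0,0,0],"angular":[0,-1,0],"gripper":0},{"delta_pos":[0,0,0],"angular":[0,-1,0],"gripper":0},{"delta_pos":[0,0,0],"angular":[0,-1,0],"gripper":0},{"delta_pos":[0,0,0],"angular":[0,-1,0],"gripper":0},{"delta_pos":[0,0,0],"angular":[0,-1,0],"gripper":0},{"delta_pos":[0,0,0],"angular":[0,0,0],"gripper":0}]'
python3 -c "
from h import *;rel([500,210,200]);rotrel(7.1,0)"
```

```text
time: 7.6
tool_pos: [623.4, 190.9, 184.8]
eef_rot: [0.02, 0.999, 0.048, 0.016]
ft_force: [-1.5, -0.9, -1.3]
gripper_width: 0.225
finger_force: 59.8
t 7.6 tcp [623.4 190.9 184.8] x [0.995 0.096 0.029] z [ 0.033 -0.039 -0.999] f [-1.5 -0.9 -1.3] w 0.225 ff 59.8
rows total (x40mm) [-3.01 -0.75 -0.5 ]
rot rows to 7.1 0 [ 0.61 -0.41 -0.41] q [-0.62  0.95  0.64  1.27 -0.53  1.07 -1.43]
```

```bash
python3 -m pendant '[{"delta_pos":[-0.6,-0.15,-0.2],"angular":[0.61,-0.41,-0.41],"gripper":0},{"delta_pos":[-0.6,-0.15,-0.2],"angular":[0,0,0],"gripper":0},{"delta_pos":[-0.6,-0.15,-0.2],"angular":[0,0,0],"gripper":0},{"delta_pos":[-0.6,-0.15,-0.2],"angular":[0,0,0],"gripper":0},{"delta_pos":[-0.6,-0.15,-0.2],"angular":[0,0,0],"gripper":0},{"delta_pos":[0,0,0],"angular":[0,0,-1],"gripper":0},{"delta_pos":[0,0,0],"angular":[0,0,-1],"gripper":0},{"delta_pos":[0,0,0],"angular":[0,0,-1],"gripper":0},{"delta_pos":[0,0,0],"angular":[0,0,-1],"gripper":0},{"delta_pos":[0,0,0],"angular":[0,0,-1],"gripper":0},{"delta_pos":[0,0,0],"angular":[0,0,-1],"gripper":0},{"delta_pos":[0,0,0],"angular":[0,0,-1],"gripper":0}]'
python3 -m pendant '[{"delta_pos":[0,0,0],"angular":[0,0,-1],"gripper":0},{"delta_pos":[0,0,0],"angular":[0,0,-1],"gripper":0},{"delta_pos":[0,0,0],"angular":[0,0,-1],"gripper":0},{"delta_pos":[0,0,0],"angular":[0,0,-1],"gripper":0},{"delta_pos":[0,0,0],"angular":[0,0,-1],"gripper":0},{"delta_pos":[0,0,0],"angular":[0,0,-1],"gripper":0},{"delta_pos":[0,0,0],"angular":[0,0,-1],"gripper":0},{"delta_pos":[0,0,0],"angular":[0,0,-1],"gripper":0},{"delta_pos":[0,0,0],"angular":[0,0,-1],"gripper":0},{"delta_pos":[0,0,0],"angular":[0,0,-1],"gripper":0},{"delta_pos":[0,0,0],"angular":[0,0,-1],"gripper":0},{"delta_pos":[0,0,0],"angular":[0,0,-1],"gripper":0}]'
python3 -c "
from h import *;rel([500,210,200]);rotrel(100,0);rotrel(100,40)"
```

```text
time: 8.8
tool_pos: [499.4, 207.4, 224.0]
eef_rot: [-0.001, 0.953, 0.304, 0.002]
ft_force: [0.0, -0.5, -1.4]
gripper_width: 0.225
finger_force: 59.9
time: 10.0
tool_pos: [499.4, 207.6, 224.0]
eef_rot: [0.0, 0.747, 0.665, 0.002]
ft_force: [0.5, 0.3, -1.1]
gripper_width: 0.224
finger_force: 59.9
t 10.0 tcp [499.4 207.6 224. ] x [0.115 0.993 0.003] z [ 0.003  0.002 -1.   ] f [ 0.5  0.3 -1.1] w 0.224 ff 59.9
rows total (x40mm) [0.06 0.01 0.6 ]
rot rows to 100 0 [ 0.05 -0.03 -4.15] q [-0.58  0.68  0.24  1.63 -0.2   0.85 -0.38]
rot rows to 100 40 [ 1.49  9.9  -3.96] q [-0.58  0.68  0.24  1.63 -0.2   0.85 -0.38]
```

```bash
python3 -m pendant '[{"delta_pos":[0,0,0],"angular":[0,0.6,0],"gripper":0},{"delta_pos":[0,0,0],"angular":[0,1,0],"gripper":0},{"delta_pos":[0,0,0],"angular":[0,1,0],"gripper":0},{"delta_pos":[0,0,0],"angular":[0,1,0],"gripper":0},{"delta_pos":[0,0,0],"angular":[0,1,0],"gripper":0},{"delta_pos":[0,0,0],"angular":[0,1,0],"gripper":0},{"delta_pos":[0,0,0],"angular":[0,1,0],"gripper":0},{"delta_pos":[0,0,0],"angular":[0,1,0],"gripper":0},{"delta_pos":[0,0,0],"angular":[0,1,0],"gripper":0},{"delta_pos":[0,0,0],"angular":[0,1,0],"gripper":0},{"delta_pos":[0,0,0],"angular":[0,0.6,0],"gripper":0},{"delta_pos":[0,0,0],"angular":[0,0,0],"gripper":0}]'
python3 -c "
from h import *;rel(None);rotrel(83.4,40);tiprel([525,168,90],[525,168,27],[482,212,20])"
```

```text
time: 11.2
tool_pos: [499.3, 206.2, 222.8]
eef_rot: [-0.231, 0.701, 0.622, 0.261]
ft_force: [-0.1, -0.2, -0.7]
gripper_width: 0.223
finger_force: 59.9
t 11.2 tcp [499.3 206.2 222.8] x [0.091 0.751 0.654] z [ 0.079  0.649 -0.757] f [-0.1 -0.2 -0.7] w 0.223 ff 59.9
rot rows to 83.4 40 [ 0.06 -0.21 -0.06] q [ 0.23  0.74 -0.56  1.93 -0.79  0.45  0.42]
tip [491.4 140.3 119.2]
-> [525, 168, 90] [0.12 0.75 1.07]
-> [525, 168, 27] [-1.03 -0.    1.19]
-> [482, 212, 20] [ 0.61 -1.2   0.76]
```

```bash
python3 -m pendant '[{"delta_pos":[0.04,0.25,0.35],"angular":[0,0,0],"gripper":0},{"delta_pos":[0.04,0.25,0.35],"angular":[0,0,0],"gripper":0},{"delta_pos":[0.04,0.25,0.35],"angular":[0,0,0],"gripper":0},{"delta_pos":[-0.25,0,0.3],"angular":[0,0,0],"gripper":0},{"delta_pos":[-0.25,0,0.3],"angular":[0,0,0],"gripper":0},{"delta_pos":[-0.25,0,0.3],"angular":[0,0,0],"gripper":0},{"delta_pos":[-0.25,0,0.28],"angular":[0,0,0],"gripper":0},{"delta_pos":[0,0,0],"angular":[0,0,0],"gripper":0}]'
python3 -c "
from h import *;rel(None);rotrel(83.4,40);tiprel([525,168,27],[505,190,20],[482,212,19])
c=shot('side');p=tip();u=project(c,p)[0];print(u);cv2.imwrite('pics/in.png',cv2.resize(c['img'][190:370,190:390,::-1],(600,540),interpolation=2))"
```

```text
time: 12.0
tool_pos: [532.8, 236.7, 131.5]
eef_rot: [-0.232, 0.7, 0.623, 0.26]
ft_force: [0.5, 0.0, -0.7]
gripper_width: 0.225
finger_force: 59.8
t 12.0 tcp [532.8 236.7 131.5] x [0.088 0.752 0.653] z [ 0.076  0.649 -0.757] f [ 0.5  0.  -0.7] w 0.225 ff 59.8
rot rows to 83.4 40 [ 0.01 -0.2  -0.02] q [ 0.18  0.96 -0.6   1.87 -0.8   0.28  0.5 ]
tip [525.1 170.7  28. ]
-> [525, 168, 27] [-0.07  0.01 -0.03]
-> [505, 190, 20] [ 0.25 -0.56  0.45]
-> [482, 212, 19] [ 0.35 -0.64  0.33]
tip [525.4 171.   29.1]
[262.93720987 280.09428731]
```

View pics/in.png

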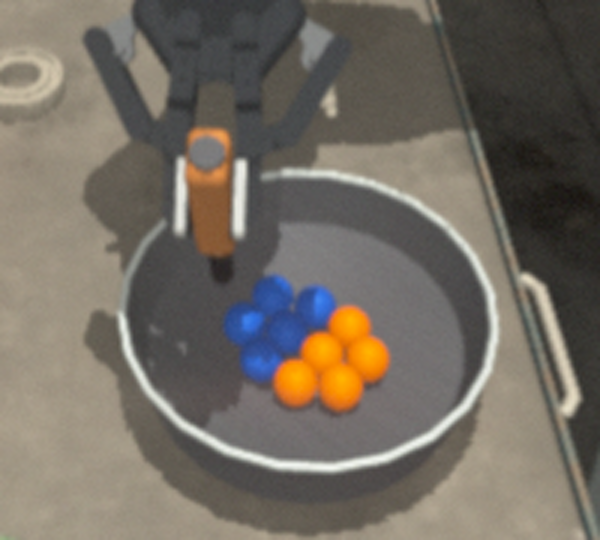

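The rod tip is in the bowl beside the blue balls, at about (218,270) in the crop, and touches nothing. I work out the stirring steps.

```bash
python3 -c "
from h import *
c=np.array([482,212.])
P=[(505,190,20),(493,201,19),(482,212,19),(470,223,19),(458,236,19)]
for k in range(1,13):
    a=np.radians(135-45*k);R=34 if k<=8 else 20;P.append((*(c+R*np.array([np.cos(a),np.sin(a)])).round(),19))
tiprel(*P)"
```

```text
tip [525.4 171.   29.1]
-> (505, 190, 20) [ 0.16 -0.56  0.44]
-> (493, 201, 19) [ 0.16 -0.33  0.17]
-> (482, 212, 19) [ 0.18 -0.31  0.16]
-> (470, 223, 19) [ 0.18 -0.33  0.16]
-> (458, 236, 19) [ 0.22 -0.34  0.19]
-> (np.float64(482.0), np.float64(246.0), 19) [0.24 0.57 0.21]
-> (np.float64(506.0), np.float64(236.0), 19) [-0.14  0.63 -0.12]
-> (np.float64(516.0), np.float64(212.0), 19) [-0.43  0.32 -0.37]
-> (np.float64(506.0), np.float64(188.0), 19) [-0.47 -0.18 -0.41]
-> (np.float64(482.0), np.float64(178.0), 19) [-0.24 -0.57 -0.21]
-> (np.float64(458.0), np.float64(188.0), 19) [ 0.14 -0.63  0.12]
-> (np.float64(448.0), np.float64(212.0), 19) [ 0.43 -0.32  0.37]
-> (np.float64(458.0), np.float64(236.0), 19) [0.47 0.18 0.41]
-> (np.float64(482.0), np.float64(232.0), 19) [-0.02  0.61 -0.02]
-> (np.float64(496.0), np.float64(226.0), 19) [-0.08  0.37 -0.07]
-> (np.float64(502.0), np.float64(212.0), 19) [-0.25  0.19 -0.22]
-> (np.float64(496.0), np.float64(198.0), 19) [-0.28 -0.11 -0.24]
```

```bash
python3 -m pendant '[{"delta_pos":[0.16,-0.56,0.44],"angular":[0,0,0],"gripper":0},{"delta_pos":[0.16,-0.33,0.17],"angular":[0,0,0],"gripper":0},{"delta_pos":[0.18,-0.31,0.16],"angular":[0,0,0],"gripper":0},{"delta_pos":[0.18,-0.33,0.16],"angular":[0,0,0],"gripper":0},{"delta_pos":[0.22,-0.34,0.19],"angular":[0,0,0],"gripper":0},{"delta_pos":[0.24,0.57,0.21],"angular":[0,0,0],"gripper":0},{"delta_pos":[-0.14,0.63,-0.12],"angular":[0,0,0],"gripper":0},{"delta_pos":[-0.43,0.32,-0.37],"angular":[0,0,0],"gripper":0},{"delta_pos":[-0.47,-0.18,-0.41],"angular":[0,0,0],"gripper":0},{"delta_pos":[-0.24,-0.57,-0.21],"angular":[0,0,0],"gripper":0},{"delta_pos":[0.14,-0.63,0.12],"angular":[0,0,0],"gripper":0},{"delta_pos":[0,0,0],"angular":[0,0,0],"gripper":0}]'
cat >> h.py <<'E'
def balls(name,r=60,ctr=(482,212)):
    c=shot(name);u=project(c,[[ctr[0],ctr[1],17]])[0];out={}
    for s,lo,hi in(("b",(105,130,50),(128,255,255)),("o",(3,130,120),(18,255,255))):
        m=mask(c,lo,hi);y,x=np.nonzero(m);P=np.c_[x,y];W=onplane(c,P,17.5);P=P[np.hypot(W[:,0]-ctr[0],W[:,1]-ctr[1])<r]
        _,_,ce=cv2.kmeans(P.astype(np.float32),5,None,(3,50,.1),30,2);out[s]=onplane(c,ce,17.5)[:,:2];print(name,s,len(P),out[s].round().tolist())
    D=np.linalg.norm(out["b"][:,None]-out["o"][None],axis=2);print("nearest other: blue",D.min(1).round(),"orange",D.min(0).round());return out
E
python3 -c "
from h import *;rel(None);rotrel(83.4,40);tip();balls('side')"
```

```text
time: 13.25
tool_pos: [473.1, 252.0, 129.7]
eef_rot: [-0.236, 0.699, 0.626, 0.255]
ft_force: [0.6, 0.4, -2.3]
gripper_width: 0.224
finger_force: 59.7
t 13.25 tcp [473.1 252.  129.7] x [0.087 0.754 0.652] z [ 0.061  0.649 -0.759] f [ 0.6  0.4 -2.3] w 0.224 ff 59.7
rot rows to 83.4 40 [-0.2  -0.16 -0.  ] q [ 0.23  0.98 -0.78  2.06 -0.98  0.07  0.67]
tip [464.9 185.8  26.2]
side b 621 [[449.0, 194.0], [510.0, 212.0], [477.0, 235.0], [496.0, 194.0], [473.0, 191.0]]
side o 838 [[455.0, 241.0], [502.0, 236.0], [465.0, 216.0], [489.0, 255.0], [442.0, 219.0]]
nearest other: blue [26. 26. 22. 37. 26.] orange [23. 25. 22. 23. 26.]
```

Already well mixed. I lift the rod out and look.

```bash
python3 -m pendant '[{"delta_pos":[0.33,0,-0.38],"angular":[0,0,0],"gripper":0},{"delta_pos":[0.45,0,-0.5],"angular":[0,0,0],"gripper":0},{"delta_pos":[0.45,0,-0.5],"angular":[0,0,0],"gripper":0},{"delta_pos":[0.45,0,-0.5],"angular":[0,0,0],"gripper":0},{"delta_pos":[0,0,0],"angular":[0,0,0],"gripper":0},{"delta_pos":[0,0,0],"angular":[0,0,0],"gripper":0},{"delta_pos":[0,0,0],"angular":[0,0,0],"gripper":0},{"delta_pos":[0,0,0],"angular":[0,0,0],"gripper":0},{"delta_pos":[0,0,0],"angular":[0,0,0],"gripper":0},{"delta_pos":[0,0,0],"angular":[0,0,0],"gripper":0}]'
python3 -c "
from h import *;rel(None);rotrel(83.4,40);tip();balls('side')
c=shot('side');cv2.imwrite('pics/mix1.png',cv2.resize(c['img'][190:370,190:390,::-1],(600,540),interpolation=2))"
```

```text
time: 14.3
tool_pos: [476.5, 252.8, 229.1]
eef_rot: [-0.236, 0.699, 0.625, 0.255]
ft_force: [0.5, -0.1, -0.7]
gripper_width: 0.226
finger_force: 59.7
t 14.3 tcp [476.5 252.8 229.1] x [0.089 0.753 0.652] z [ 0.062  0.649 -0.758] f [ 0.5 -0.1 -0.7] w 0.226 ff 59.7
rot rows to 83.4 40 [-0.18 -0.17 -0.03] q [ 0.11  0.71 -0.52  1.98 -0.93  0.42  0.48]
tip [468.1 186.7 125.7]
side b 634 [[473.0, 191.0], [477.0, 235.0], [449.0, 193.0], [510.0, 212.0], [496.0, 194.0]]
side o 842 [[442.0, 219.0], [502.0, 236.0], [465.0, 216.0], [455.0, 241.0], [489.0, 255.0]]
nearest other: blue [26. 22. 27. 25. 38.] orange [27. 25. 22. 23. 23.]
```

View pics/mix1.png

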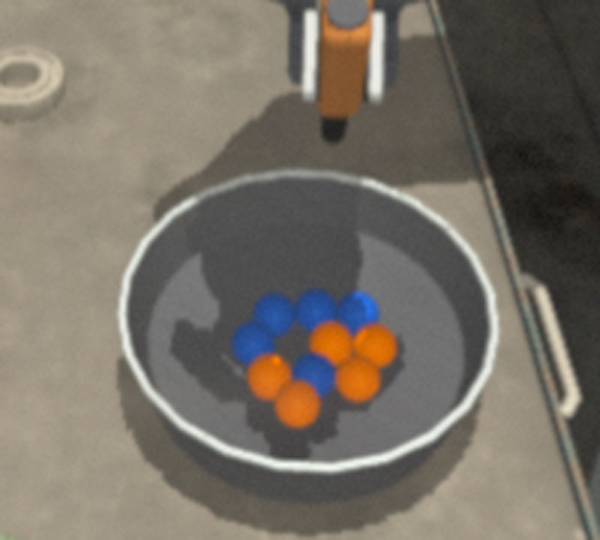

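Four blue and five orange balls are satisfied. Only the blue ball at crop (316,308), world (496,194), is too far off, beside an empty spot at (488,213). I nudge it in with the rod.

```bash
python3 -c "
from h import *;tiprel((508,164,70),(508,164,24),(502,180,20),(495,197,19),(495,197,100))"
```

```text
tip [468.2 186.7 125.8]
-> (508, 164, 70) [-1.25  1.07  0.75]
-> (508, 164, 24) [-0.75  0.01  0.87]
-> (502, 180, 20) [ 0.22 -0.19  0.33]
-> (495, 197, 19) [ 0.29 -0.22  0.28]
-> (495, 197, 100) [ 1.32 -0.02 -1.54]
```

```bash
python3 -m pendant '[{"delta_pos":[-0.42,0.36,0.25],"angular":[0,0,0],"gripper":0},{"delta_pos":[-0.42,0.36,0.25],"angular":[0,0,0],"gripper":0},{"delta_pos":[-0.42,0.35,0.25],"angular":[0,0,0],"gripper":0},{"delta_pos":[-0.25,0,0.29],"angular":[0,0,0],"gripper":0},{"delta_pos":[-0.25,0,0.29],"angular":[0,0,0],"gripper":0},{"delta_pos":[-0.25,0,0.29],"angular":[0,0,0],"gripper":0},{"delta_pos":[0,0,0],"angular":[0,0,0],"gripper":0}]'
python3 -c "
from h import *;rel(None);tiprel((502,180,20),(495,197,19));balls('side')"
```

```text
time: 15.1
tool_pos: [515.5, 229.4, 125.9]
eef_rot: [-0.236, 0.7, 0.624, 0.255]
ft_force: [-0.8, -0.5, -0.5]
gripper_width: 0.226
finger_force: 59.7
t 15.1 tcp [515.5 229.4 125.9] x [0.091 0.753 0.651] z [ 0.061  0.649 -0.759] f [-0.8 -0.5 -0.5] w 0.226 ff 59.7
tip [506.9 163.2  22.5]
-> (502, 180, 20) [ 0.26 -0.17  0.31]
-> (495, 197, 19) [ 0.29 -0.22  0.28]
side b 613 [[473.0, 191.0], [510.0, 212.0], [449.0, 193.0], [477.0, 234.0], [496.0, 194.0]]
side o 731 [[489.0, 256.0], [456.0, 243.0], [465.0, 216.0], [443.0, 220.0], [502.0, 236.0]]
nearest other: blue [26. 26. 27. 21. 38.] orange [25. 24. 21. 27. 25.]
```

```bash
python3 -m pendant '[{"delta_pos":[0.13,-0.09,0.15],"angular":[0,0,0],"gripper":0},{"delta_pos":[0.13,-0.08,0.15],"angular":[0,0,0],"gripper":0},{"delta_pos":[0.1,-0.07,0.09],"angular":[0,0,0],"gripper":0},{"delta_pos":[0.1,-0.08,0.09],"angular":[0,0,0],"gripper":0},{"delta_pos":[0.09,-0.07,0.09],"angular":[0,0,0],"gripper":0},{"delta_pos":[0,0,0],"angular":[0,0,0],"gripper":0},{"delta_pos":[0.25,0,-0.3],"angular":[0,0,0],"gripper":0},{"delta_pos":[0.5,0,-0.58],"angular":[0,0,0],"gripper":0},{"delta_pos":[0.6,0,-0.7],"angular":[0,0,0],"gripper":0},{"delta_pos":[0.6,0,-0.7],"angular":[0,0,0],"gripper":0},{"delta_pos":[0,0,0],"angular":[0,0,0],"gripper":0},{"delta_pos":[0,0,0],"angular":[0,0,0],"gripper":0}]'
python3 -c "
from h import *;rel([490,210,230]);rotrel(83.4,0);balls('side');c=shot('side');cv2.imwrite('pics/mix2.png',cv2.resize(c['img'][190:370,190:390,::-1],(600,540),interpolation=2))"
```

```text
time: 16.35
tool_pos: [505.1, 262.3, 244.9]
eef_rot: [-0.235, 0.699, 0.625, 0.256]
ft_force: [-0.8, 0.3, -1.8]
gripper_width: 0.226
finger_force: 59.7
t 16.35 tcp [505.1 262.3 244.9] x [0.088 0.754 0.651] z [ 0.063  0.648 -0.759] f [-0.8  0.3 -1.8] w 0.226 ff 59.7
rows total (x40mm) [-1.26 -0.23 -0.59]
rot rows to 83.4 0 [ -0.16 -10.16   0.05] q [ 0.04  0.7  -0.41  1.86 -0.88  0.53  0.39]
side b 633 [[473.0, 191.0], [510.0, 212.0], [477.0, 234.0], [496.0, 194.0], [449.0, 193.0]]
side o 774 [[502.0, 236.0], [443.0, 220.0], [456.0, 243.0], [489.0, 255.0], [465.0, 216.0]]
nearest other: blue [27. 26. 22. 38. 28.] orange [25. 28. 23. 24. 22.]
```

View pics/mix2.png

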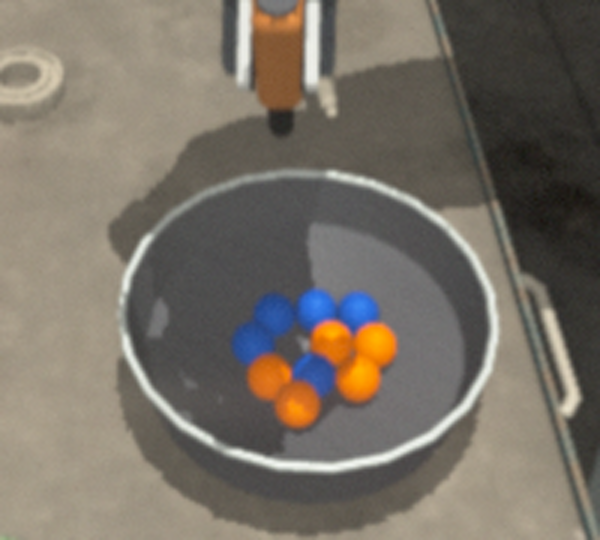

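The ball at crop (275,312) is unchanged. I check the rod tip's actual pixel, about (283.7,231), against the model.

```bash
python3 -c "
from h import *;p=tip();c=shot('side');print(project(c,p),project(c,p+np.array([0,-20,0])),project(c,p+np.array([0,0,20])))
print(project(c,[[496,194,16],[488,213,16]]))
d=c['img'].astype(int).max(2);y,x=np.nonzero(d[215:240,270:300]<45);print(np.c_[x,y].max(0)+[270,215],np.median(x)+270,len(x));
P=onplane(c,[[281.7,294.0]],17.5);print(P);P=depthpts(c,np.array([[282,294],[281,292]]));print(P)
t=shot('top');print(balls('top'))"
```

```text
tip [496.4 196.  140.3]
[[282.49070074 242.68988479]] [[281.38706928 233.68567677]] [[282.79282849 232.91685067]]
[[280.97885753 294.96879369]
 [286.72680335 303.86286404]]
[286 234] 284.0 30
[[494.74101171 193.22579745  17.5       ]]
[[494.93154032 199.5094387   25.18695027]
 [496.56591468 198.1214499   28.7367332 ]]
top b 219 [[469.0, 188.0], [480.0, 232.0], [498.0, 190.0], [453.0, 197.0], [481.0, 188.0]]
top o 311 [[468.0, 212.0], [500.0, 236.0], [457.0, 239.0], [492.0, 255.0], [446.0, 218.0]]
nearest other: blue [24. 20. 37. 21. 27.] orange [21. 20. 24. 26. 23.]
{'b': array([[468.75304523, 188.11212238],
       [480.33875751, 232.17208177],
       [498.25386365, 189.88995014],
       [453.37922248, 196.76509278],
       [481.09362178, 188.41521706]]), 'o': array([[468.18423039, 211.90480643],
       [499.77211299, 235.69473449],
       [457.14985571, 239.05884291],
       [492.3023564 , 254.90225732],
       [445.73619227, 218.18358846]])}
```

The rod has turned about 8 degrees in the grip: the tip sits about 18 mm short. I correct the tip model and repeat the nudge.

```bash
sed -i 's/np.array(\[-118,0,35.\])/np.array([-125.4,0,18.7])/' h.py; python3 -c "
from h import *;c=shot('side');print(project(c,tip()));tiprel((507,162,70),(507,162,24),(502,178,20),(495,197,19),(495,197,100))"
```

```text
tip [494.8 179.9 148. ]
[[282.73803424 231.68717281]]
tip [494.8 179.9 148. ]
-> (507, 162, 70) [-1.58  0.37  1.21]
-> (507, 162, 24) [-0.75  0.01  0.87]
-> (502, 178, 20) [ 0.22 -0.17  0.33]
-> (495, 197, 19) [ 0.33 -0.23  0.32]
-> (495, 197, 100) [ 1.32 -0.02 -1.54]
```

```bash
python3 -m pendant '[{"delta_pos":[-0.4,0.1,0.3],"angular":[0,0,0],"gripper":0},{"delta_pos":[-0.4,0.1,0.3],"angular":[0,0,0],"gripper":0},{"delta_pos":[-0.4,0.1,0.3],"angular":[0,0,0],"gripper":0},{"delta_pos":[-0.38,0.07,0.31],"angular":[0,0,0],"gripper":0},{"delta_pos":[-0.25,0,0.29],"angular":[0,0,0],"gripper":0},{"delta_pos":[-0.25,0,0.29],"angular":[0,0,0],"gripper":0},{"delta_pos":[-0.25,0,0.29],"angular":[0,0,0],"gripper":0},{"delta_pos":[0,0,0],"angular":[0,0,0],"gripper":0},{"delta_pos":[0,0,0],"angular":[0,0,0],"gripper":0}]'
python3 -c "
from h import *;rel(None);c=shot('side');p=tip();print(project(c,p));d=c['img'].astype(int).max(2);a=d[255:300,265:300];y,x=np.nonzero(a<40);print(len(x),np.c_[x,y].max(0)+[265,255])
tiprel((502,178,20),(495,197,19));balls('side')"
```

```text
time: 17.55
tool_pos: [516.7, 244.6, 120.8]
eef_rot: [-0.236, 0.699, 0.625, 0.255]
ft_force: [-0.4, 0.3, -1.5]
gripper_width: 0.225
finger_force: 59.7
t 17.55 tcp [516.7 244.6 120.8] x [0.089 0.753 0.652] z [ 0.062  0.649 -0.758] f [-0.4  0.3 -1.5] w 0.225 ff 59.7
tip [506.8 162.4  25.3]
[[273.37799767 277.31374929]]Traceback (most recent call last):
  File "<string>", line 2, in <module>
    from h import *;rel(None);c=shot('side');p=tip();print(project(c,p));d=c['img'].astype(int).max(2);a=d[255:300,265:300];y,x=np.nonzero(a<40);print(len(x),np.c_[x,y].max(0)+[265,255])
                                                                                                                                                              ~~~~~~~~~~~~~~^^^
    return umr_maximum(a, axis, None, out, keepdims, initial, where)
ValueError: zero-size array to reduction operation maximum which has no identity
```

```bash
python3 -m pendant '[{"delta_pos":[0.11,-0.08,0.17],"angular":[0,0,0],"gripper":0},{"delta_pos":[0.11,-0.09,0.17],"angular":[0,0,0],"gripper":0},{"delta_pos":[0.11,-0.08,0.11],"angular":[0,0,0],"gripper":0},{"delta_pos":[0.11,-0.08,0.11],"angular":[0,0,0],"gripper":0},{"delta_pos":[0.11,-0.07,0.1],"angular":[0,0,0],"gripper":0},{"delta_pos":[0,0,0],"angular":[0,0,0],"gripper":0},{"delta_pos":[0,0,0],"angular":[0,0,0],"gripper":0}]'
python3 -c "
from h import *;rel(None);tip();balls('side')"
```

```text
time: 18.3
tool_pos: [504.3, 280.1, 115.2]
eef_rot: [-0.236, 0.699, 0.625, 0.255]
ft_force: [1.1, -2.0, 2.5]
gripper_width: 0.227
finger_force: 60.2
t 18.3 tcp [504.3 280.1 115.2] x [0.089 0.753 0.652] z [ 0.062  0.649 -0.758] f [ 1.1 -2.   2.5] w 0.227 ff 60.2
tip [494.4 197.7  19.3]
side b 487 [[446.0, 194.0], [492.0, 210.0], [479.0, 233.0], [513.0, 215.0], [460.0, 193.0]]
side o 922 [[488.0, 255.0], [461.0, 216.0], [493.0, 183.0], [503.0, 238.0], [450.0, 234.0]]
nearest other: blue [27. 27. 24. 25. 23.] orange [24. 23. 27. 25. 29.]
```

```bash
python3 -m pendant '[{"delta_pos":[0.1,0,-0.2],"angular":[0,0,0],"gripper":0},{"delta_pos":[0.3,0,-0.38],"angular":[0,0,0],"gripper":0},{"delta_pos":[0.6,0,-0.7],"angular":[0,0,0],"gripper":0},{"delta_pos":[0.6,0,-0.7],"angular":[0,0,0],"gripper":0},{"delta_pos":[0.6,0,-0.7],"angular":[0,0,0],"gripper":0},{"delta_pos":[0,0,0],"angular":[0,0,0],"gripper":0},{"delta_pos":[0,0,0],"angular":[0,0,0],"gripper":0},{"delta_pos":[0,0,0],"angular":[0,0,0],"gripper":0},{"delta_pos":[0,0,0],"angular":[0,0,0],"gripper":0},{"delta_pos":[0,0,0],"angular":[0,0,0],"gripper":0},{"delta_pos":[0,0,0],"angular":[0,0,0],"gripper":0}]'
python3 -c "
from h import *;rel([500,208,224]);rotrel(83.4,0);p=tip();balls('side');c=shot('side');print(project(c,p));d=c['img'].astype(int).max(2);a=d[190:250,265:305];y,x=np.nonzero(a<45);print(len(x),(np.c_[x,y].max(0)+[265,190]) if len(x) else 0)
balls('top')"
```

```text
time: 19.45
tool_pos: [505.5, 276.6, 253.4]
eef_rot: [-0.236, 0.699, 0.625, 0.255]
ft_force: [0.1, -0.6, -0.9]
gripper_width: 0.227
finger_force: 59.7
t 19.45 tcp [505.5 276.6 253.4] x [0.09  0.753 0.652] z [ 0.062  0.649 -0.758] f [ 0.1 -0.6 -0.9] w 0.227 ff 59.7
rows total (x40mm) [-1.78  0.06 -0.56]
rot rows to 83.4 0 [ -0.19 -10.17   0.03] q [-0.01  0.68 -0.37  1.84 -0.9   0.56  0.37]
tip [495.4 194.3 157.5]
side b 608 [[513.0, 214.0], [448.0, 193.0], [491.0, 208.0], [472.0, 191.0], [479.0, 232.0]]
side o 777 [[442.0, 221.0], [488.0, 255.0], [457.0, 241.0], [503.0, 238.0], [465.0, 217.0]]
nearest other: blue [25. 28. 28. 27. 21.] orange [28. 24. 24. 25. 21.]
[[283.3300539  233.52422213]]
3 [284 230]
top b 61 [[487.0, 233.0], [448.0, 202.0], [480.0, 237.0], [477.0, 229.0], [486.0, 225.0]]
top o 300 [[444.0, 219.0], [502.0, 235.0], [458.0, 237.0], [465.0, 216.0], [491.0, 254.0]]
nearest other: blue [15. 18. 20. 18. 19.] orange [18. 15. 20. 18. 20.]
```

Every ball now has an opposite-colour ball within 21-28 mm centre to centre, a gap of about 4 mm at most. I return the rod: untilt, yaw back, travel.

```bash
python3 -m pendant '[{"delta_pos":[0,0,0],"angular":[0,-0.6,0],"gripper":0},{"delta_pos":[0,0,0],"angular":[0,-1,0],"gripper":0},{"delta_pos":[0,0,0],"angular":[0,-1,0],"gripper":0},{"delta_pos":[0,0,0],"angular":[0,-1,0],"gripper":0},{"delta_pos":[0,0,0],"angular":[0,-1,0],"gripper":0},{"delta_pos":[0,0,0],"angular":[0,-1,0],"gripper":0},{"delta_pos":[0,0,0],"angular":[0,-1,0],"gripper":0},{"delta_pos":[0,0,0],"angular":[0,-1,0],"gripper":0},{"delta_pos":[0,0,0],"angular":[0,-1,0],"gripper":0},{"delta_pos":[0,0,0],"angular":[0,-1,0],"gripper":0},{"delta_pos":[0,0,0],"angular":[0,-0.55,0],"gripper":0},{"delta_pos":[0,0,0],"angular":[0,0,0],"gripper":0}]'
python3 -m pendant '[{"delta_pos":[0,0,0],"angular":[0,0,0.6],"gripper":0},{"delta_pos":[0,0,0],"angular":[0,0,1],"gripper":0},{"delta_pos":[0,0,0],"angular":[0,0,1],"gripper":0},{"delta_pos":[0,0,0],"angular":[0,0,1],"gripper":0},{"delta_pos":[0,0,0],"angular":[0,0,1],"gripper":0},{"delta_pos":[0,0,0],"angular":[0,0,1],"gripper":0},{"delta_pos":[0,0,0],"angular":[0,0,1],"gripper":0},{"delta_pos":[0,0,0],"angular":[0,0,1],"gripper":0},{"delta_pos":[0,0,0],"angular":[0,0,1],"gripper":0},{"delta_pos":[0,0,0],"angular":[0,0,1],"gripper":0},{"delta_pos":[0,0,0],"angular":[0,0,1],"gripper":0},{"delta_pos":[0,0,0],"angular":[0,0,1],"gripper":0}]'
python3 -c "
from h import *;rel([545,-100,230]);rotrel(7.1,0);tip()"
```

```text
time: 20.8
tool_pos: [505.0, 278.1, 253.4]
eef_rot: [-0.004, 0.744, 0.669, -0.004]
ft_force: [0.4, -0.7, -0.5]
gripper_width: 0.225
finger_force: 59.6
time: 22.0
tool_pos: [505.7, 276.3, 253.8]
eef_rot: [-0.003, 0.948, 0.319, -0.004]
ft_force: [0.1, -0.3, -0.8]
gripper_width: 0.223
finger_force: 59.6
t 22.0 tcp [505.7 276.3 253.8] x [ 0.797  0.604 -0.006] z [-0.01   0.004 -1.   ] f [ 0.1 -0.3 -0.8] w 0.223 ff 59.6
rows total (x40mm) [-4.9   8.1   0.55]
rot rows to 7.1 0 [-0.11  0.12  7.52] q [-0.81  0.75  0.55  1.45 -0.42  1.08 -1.1 ]
tip [405.6 200.6 235.9]
```

```bash
python3 -m pendant '[{"delta_pos":[0,0,0],"angular":[0,0,1],"gripper":0},{"delta_pos":[0,0,0],"angular":[0,0,1],"gripper":0},{"delta_pos":[0,0,0],"angular":[0,0,1],"gripper":0},{"delta_pos":[0,0,0],"angular":[0,0,1],"gripper":0},{"delta_pos":[0,0,0],"angular":[0,0,1],"gripper":0},{"delta_pos":[0,0,0],"angular":[0,0,1],"gripper":0},{"delta_pos":[0,0,0],"angular":[0,0,1],"gripper":0},{"delta_pos":[0,0,0],"angular":[-0.11,0.12,0.52],"gripper":0},{"delta_pos":[-0.04,0.5,0],"angular":[0,0,0],"gripper":0},{"delta_pos":[-0.04,0.9,0],"angular":[0,0,0],"gripper":0},{"delta_pos":[-0.04,0.9,0],"angular":[0,0,0],"gripper":0},{"delta_pos":[-0.04,0.9,0],"angular":[0,0,0],"gripper":0}]'
python3 -m pendant '[{"delta_pos":[-0.04,0.9,0],"angular":[0,0,0],"gripper":0},{"delta_pos":[-0.04,0.9,0],"angular":[0,0,0],"gripper":0},{"delta_pos":[-0.04,0.9,0],"angular":[0,0,0],"gripper":0},{"delta_pos":[-0.04,0.9,0],"angular":[0,0,0],"gripper":0},{"delta_pos":[-0.04,0.9,0],"angular":[0,0,0],"gripper":0},{"delta_pos":[-0.04,0.9,0],"angular":[0,0,0],"gripper":0},{"delta_pos":[-0.04,0.9,0],"angular":[0,0,0],"gripper":0},{"delta_pos":[-0.04,0.9,0],"angular":[0,0,0],"gripper":0},{"delta_pos":[-0.04,0.9,0],"angular":[0,0,0],"gripper":0},{"delta_pos":[0,0.5,0],"angular":[0,0,0],"gripper":0},{"delta_pos":[0,0,0],"angular":[0,0,0],"gripper":0},{"delta_pos":[0,0,0],"angular":[0,0,0],"gripper":0}]'
python3 -c "
from h import *;rel([540.5,-213.6,150]);rotrel(7.1,0);p=tip()
T=shot('top');S=shot('side');np.savez('T2.npz',**T);np.savez('S2.npz',**S)
s=bot.read_state()['tool_pos'];hc=s+[0,0,19]
for nm,c in(('T',T),('S',S)):
  print(nm,'tip px',project(c,p),'grasp px',project(c,hc))"

```

```text
time: 23.2
tool_pos: [515.4, 147.2, 254.4]
eef_rot: [0.001, 0.998, 0.063, -0.0]
ft_force: [1.6, -1.6, -1.6]
gripper_width: 0.225
finger_force: 59.6
time: 24.4
tool_pos: [544.7, -194.3, 255.6]
eef_rot: [0.001, 0.998, 0.063, -0.0]
ft_force: [0.8, 1.1, -2.2]
gripper_width: 0.225
finger_force: 59.6
t 24.4 tcp [ 544.7 -194.3  255.6] x [ 0.992  0.126 -0.001] z [-0.    -0.003 -1.   ] f [ 0.8  1.1 -2.2] w 0.225 ff 59.6
rows total (x40mm) [-0.16  0.46  2.64]
rot rows to 7.1 0 [0.04 0.01 0.04] q [ 0.    0.76  0.61  1.44 -0.46  1.08 -0.75]
tip [ 420.3 -210.1  236.9]
T tip px [[357.10254773 230.30906165]] grasp px [[350.9174391  160.82177543]]
S tip px [[302.55835002  77.01465822]] grasp px [[244.14864069  63.99521576]]
```

```bash
python3 - <<'E'
from h import *
S=dict(np.load('S2.npz'));T=dict(np.load('T2.npz'))
tcp=np.array([544.7,-194.3,255.6]);g=tcp+[0,0,19];h=np.array([.992,.125,0])
m=mask(S,(5,90,60),(20,255,255));k=np.zeros_like(m);k[35:100,200:300]=m[35:100,200:300]
n,l,st,ce=cv2.connectedComponentsWithStats(k);o=np.argsort(-st[:,4])[:4];print(st[o],ce[o].round(1))
for s in(8,11,14,17,20,25):
    a=h*np.cos(np.radians(s))+[0,0,np.sin(np.radians(s))]
    P=project(S,np.array([g-136*a,g-130*a,g-55*a,g,g+55*a]));Q=project(T,np.array([g-136*a,g+55*a]))
    print(s,P.round(1).tolist(),Q.round(1).tolist())
im=cv2.resize(S['img'][40:110,200:330,::-1],(780,420),interpolation=2);cv2.imwrite('pics/slope.png',im)
E
```

```text
[[     0      0    512    384 195825]
 [   251     55     25     20    370]
 [   219     53     21     18    300]
 [   207     65     11     11     81]] [[255.5 192. ]
 [261.9  65.7]
 [229.5  61.4]
 [212.5  70.5]]
8 [[307.2, 68.3], [304.5, 68.1], [270.2, 65.7], [244.3, 63.9], [217.6, 62.0]] [[360.6, 234.4], [347.5, 131.6]]
11 [[306.5, 71.5], [303.9, 71.2], [270.0, 67.0], [244.3, 63.9], [217.7, 60.6]] [[359.4, 234.1], [348.0, 131.4]]
14 [[305.6, 74.7], [303.0, 74.2], [269.7, 68.3], [244.3, 63.9], [217.9, 59.2]] [[358.3, 233.6], [348.4, 131.2]]
17 [[304.6, 77.8], [302.1, 77.2], [269.4, 69.7], [244.3, 63.9], [218.2, 57.9]] [[357.1, 232.8], [348.8, 131.1]]
20 [[303.4, 80.9], [300.9, 80.2], [268.9, 70.9], [244.3, 63.9], [218.6, 56.5]] [[356.0, 231.9], [349.3, 131.1]]
25 [[301.2, 85.8], [298.8, 84.9], [268.1, 73.0], [244.3, 63.9], [219.3, 54.3]] [[354.1, 230.1], [350.1, 131.2]]
```

View pics/slope.png

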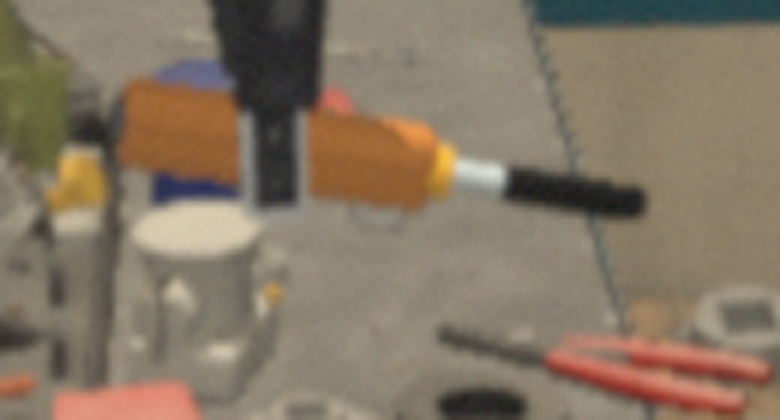

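The rod's tip end is at crop (647,202) and the handle's end at (122,120), so the rod now slopes about 13 degrees with the tool straight down. I tilt the tool 12 degrees forward to restore the 25 degree home slope, then go over the stand.

```bash
python3 -m pendant '[{"delta_pos":[0,0,0.5],"angular":[0,1,0],"gripper":0},{"delta_pos":[0,0,0.5],"angular":[0,1,0],"gripper":0},{"delta_pos":[0,0,0.5],"angular":[0,1,0],"gripper":0},{"delta_pos":[-0.16,0.24,0.5],"angular":[0,0,0],"gripper":0},{"delta_pos":[-0.16,0.24,0.5],"angular":[0,0,0],"gripper":0},{"delta_pos":[0,0,0],"angular":[0,0,0],"gripper":0},{"delta_pos":[0,0,0],"angular":[0,0,0],"gripper":0}]'
python3 -c "
from h import *;rel([547,-212.8,110]);rel([547,-212.8,51.2]);rotrel(7.1,12)"
```

```text
time: 25.2
tool_pos: [547.5, -212.8, 154.8]
eef_rot: [-0.005, 0.993, 0.064, 0.104]
ft_force: [0.1, -0.0, -1.2]
gripper_width: 0.225
finger_force: 59.6
t 25.2 tcp [ 547.5 -212.8  154.8] x [0.97  0.126 0.207] z [ 0.205  0.023 -0.978] f [ 0.1 -0.  -1.2] w 0.225 ff 59.6
rows total (x40mm) [-0.24 -0.01  1.09]
t 25.2 tcp [ 547.5 -212.8  154.8] x [0.97  0.126 0.207] z [ 0.205  0.023 -0.978] f [ 0.1 -0.  -1.2] w 0.225 ff 59.6
rows total (x40mm) [-0.55 -0.01  2.53]
rot rows to 7.1 12 [0.04 0.02 0.07] q [ 0.18  0.79  0.36  1.75 -0.71  0.56 -0.43]
```

```bash
python3 -m pendant '[{"delta_pos":[-0.11,0,0.5],"angular":[0,0,0],"gripper":0},{"delta_pos":[-0.11,0,0.5],"angular":[0,0,0],"gripper":0},{"delta_pos":[-0.11,0,0.5],"angular":[0,0,0],"gripper":0},{"delta_pos":[-0.08,0,0.4],"angular":[0,0,0],"gripper":0},{"delta_pos":[-0.04,0,0.18],"angular":[0,0,0],"gripper":0},{"delta_pos":[0,0,0],"angular":[0,0,0],"gripper":0},{"delta_pos":[0,0,0],"angular":[0,0,0],"gripper":0}]'
python3 -c "
from h import *;rel([547,-212.8,51.2]);rotrel(7.1,12)
T=shot('top');S=shot('side');T0=dict(np.load('top0.npz'));S0=dict(np.load('side0.npz'))
def hp(c,b):
    m=mask(c,(5,90,60),(20,255,255));y,x=np.nonzero(m[b[1]:b[3],b[0]:b[2]]);P=np.c_[x,y]+b[:2];return P
b=(222,128,285,165)
for c in(S0,S):
    P=hp(c,b);print(len(P),P.min(0),P.max(0));print([ (int(x),round(float(np.mean(P[P[:,0]==x,1])),1)) for x in range(P[:,0].min(),P[:,0].max()+1,6)])"
```

```text
time: 25.9
tool_pos: [547.4, -213.7, 70.2]
eef_rot: [-0.004, 0.992, 0.064, 0.104]
ft_force: [0.2, -0.2, -1.2]
gripper_width: 0.227
finger_force: 59.6
t 25.9 tcp [ 547.4 -213.7   70.2] x [0.97  0.126 0.208] z [ 0.206  0.022 -0.978] f [ 0.2 -0.2 -1.2] w 0.227 ff 59.6
rows total (x40mm) [-0.11 -0.03  0.46]
rot rows to 7.1 12 [0.05 0.01 0.07] q [ 0.27  0.92  0.19  1.81 -0.82  0.34 -0.31]
662 [222 128] [275 157]
[(222, 132.4), (228, 135.7), (234, 139.5), (240, 142.5), (246, 144.5), (252, 146.5), (258, 148.5), (264, 150.0), (270, 151.0)]
480 [222 128] [273 150]
[(222, 132.4), (228, 135.8), (234, 134.5), (240, 135.0), (246, nan), (252, nan), (258, 141.0), (264, 143.0), (270, 143.5)]
  return _methods._mean(a, axis=axis, dtype=dtype,
  ret = ret.dtype.type(ret / rcount)
```

```bash
python3 -m pendant '[{"delta_pos":[-0.03,0,0.12],"angular":[0,0,0],"gripper":0},{"delta_pos":[-0.03,-0.01,0.12],"angular":[0,0,0],"gripper":0},{"delta_pos":[-0.02,-0.01,0.1],"angular":[0,0,0],"gripper":0},{"delta_pos":[-0.01,0,0.06],"angular":[0,0,0],"gripper":0},{"delta_pos":[0,0,0],"angular":[0,0,0],"gripper":0},{"delta_pos":[0,0,0],"angular":[0,0,0],"gripper":0}]'
python3 -c "
from h import *;rel([547,-212.8,51.2])
S=shot('side');S0=dict(np.load('side0.npz'));T=shot('top');T0=dict(np.load('top0.npz'))
for c in(S0,S):
    m=mask(c,(5,90,60),(20,255,255));y,x=np.nonzero(m[125:165,222:285]);P=np.c_[x,y]+[222,125];print(len(P),[(x,round(float(P[P[:,0]==x,1].mean()),1),P[P[:,0]==x,1].max()) for x in range(228,276,4) if (P[:,0]==x).any()])
    d=c['img'][140:185,275:315].astype(int).max(2);y,x=np.nonzero(d<60);print('dark',len(x),x.mean()+275,y.mean()+140)"
```

```text
time: 26.6
tool_pos: [546.6, -213.3, 52.7]
eef_rot: [-0.005, 0.993, 0.064, 0.104]
ft_force: [-0.0, 0.4, -1.3]
gripper_width: 0.229
finger_force: 59.6
t 26.6 tcp [ 546.6 -213.3   52.7] x [0.97  0.125 0.206] z [ 0.205  0.022 -0.978] f [-0.   0.4 -1.3] w 0.229 ff 59.6
rows total (x40mm) [ 0.   -0.01  0.04]
695 [(228, 132.8, np.int64(145)), (232, 137.3, np.int64(147)), (236, 138.0, np.int64(148)), (240, 142.5, np.int64(149)), (244, 144.0, np.int64(151)), (248, 145.5, np.int64(152)), (252, 146.5, np.int64(153)), (256, 147.5, np.int64(154)), (260, 148.5, np.int64(155)), (264, 150.0, np.int64(156)), (268, 151.0, np.int64(157)), (272, 152.0, np.int64(156))]
dark 153 295.0718954248366 160.32679738562092
545 [(228, 134.1, np.int64(144)), (232, 135.0, np.int64(145)), (236, 137.4, np.int64(147)), (240, 141.5, np.int64(148)), (244, 141.0, np.int64(145)), (256, 148.0, np.int64(153)), (260, 148.0, np.int64(154)), (264, 149.0, np.int64(155)), (268, 150.0, np.int64(155)), (272, 151.0, np.int64(154))]
dark 153 293.37254901960785 160.2941176470588
```

The rod now matches its start position within a pixel. I lower the last 2 mm and release.

```bash
python3 -m pendant '[{"delta_pos":[-0.01,0,0.05],"angular":[0,0,0],"gripper":0},{"delta_pos":[0,0,0],"angular":[0,0,0],"gripper":0},{"delta_pos":[0,0,0],"angular":[0,0,0],"gripper":0.35},{"delta_pos":[0,0,0],"angular":[0,0,0],"gripper":0.5},{"delta_pos":[0,0,0],"angular":[0,0,0],"gripper":1},{"delta_pos":[0,0,0],"angular":[0,0,0],"gripper":1},{"delta_pos":[0,0,0],"angular":[0,0,0],"gripper":1},{"delta_pos":[0,0,0],"angular":[0,0,0],"gripper":1}]'
python3 -c "
from h import *;rel(None)"
```

```text
time: 27.5
tool_pos: [546.6, -213.2, 50.6]
eef_rot: [-0.005, 0.993, 0.064, 0.104]
ft_force: [0.2, -0.5, 0.2]
gripper_width: 1.001
finger_force: 0.0
t 27.5 tcp [ 546.6 -213.2   50.6] x [0.97  0.125 0.206] z [ 0.205  0.023 -0.978] f [ 0.2 -0.5  0.2] w 1.001 ff 0.0
```

```bash
python3 -m pendant '[{"delta_pos":[0,0,-0.3],"angular":[0,0,0],"gripper":1},{"delta_pos":[0,0,-0.6],"angular":[0,0,0],"gripper":1},{"delta_pos":[0,0,-0.8],"angular":[0,0,0],"gripper":1},{"delta_pos":[0,0,-0.8],"angular":[0,0,0],"gripper":1},{"delta_pos":[0,0,-0.8],"angular":[0,0,0],"gripper":1},{"delta_pos":[-0.6,0.6,-0.5],"angular":[0,0,0],"gripper":1},{"delta_pos":[-0.6,0.6,-0.5],"angular":[0,0,0],"gripper":1},{"delta_pos":[-0.6,0.7,0],"angular":[0,0,0],"gripper":1},{"delta_pos":[-0.6,0.7,0],"angular":[0,0,0],"gripper":1},{"delta_pos":[-0.6,0.7,0],"angular":[0,0,0],"gripper":1},{"delta_pos":[-0.6,0.7,0],"angular":[0,0,0],"gripper":1},{"delta_pos":[-0.6,0.7,0],"angular":[0,0,0],"gripper":1}]'
python3 -m pendant '[{"delta_pos":[-0.6,0.7,0],"angular":[0,0,0],"gripper":1},{"delta_pos":[-0.6,0.7,0],"angular":[0,0,0],"gripper":1},{"delta_pos":[0,0.5,0],"angular":[0,0,0],"gripper":1},{"delta_pos":[0,0,0],"angular":[0,0,0],"gripper":1},{"delta_pos":[0,0,0],"angular":[0,0,0],"gripper":1}]'
python3 - <<'E'
from h import *
rel(None);balls('side');balls('top')
S=shot('side');S0=dict(np.load('side0.npz'));T=shot('top');T0=dict(np.load('top0.npz'))
for nm,a,b,w in(('T',T0,T,(310,155,370,260)),('S',S0,S,(218,125,320,185)),('Sbowl',S0,S,(220,235,365,365)),('Tbowl',T0,T,(110,160,206,256)),('Tby',T0,T,(235,130,275,235))):
    f=lambda c:c['img'][w[1]:w[3],w[0]:w[2]].astype(int)
    D=np.abs(f(a)-f(b)).max(2);y,x=np.nonzero(D>60);print(nm,'changed px',len(x),(x.min()+w[0],x.max()+w[0],y.min()+w[1],y.max()+w[1]) if len(x) else '')
for c in(T0,T):
    m=mask(c,(5,90,80),(20,255,255));y,x=np.nonzero(m[155:215,325:350]);print('handle top',cv2.minAreaRect((np.c_[x,y]+[325,155]).astype(np.float32)))
for c in(S0,S):
    m=mask(c,(5,90,60),(20,255,255));y,x=np.nonzero(m[125:165,222:285]);P=np.c_[x,y]+[222,125];print(len(P),[round(float(P[P[:,0]==x,1].mean()),1) for x in range(228,276,8)],P.max(0))
E
```

```text
time: 28.7
tool_pos: [370.9, -425.7, 185.8]
eef_rot: [-0.004, 0.993, 0.063, 0.104]
ft_force: [0.6, -0.9, 0.0]
gripper_width: 1.001
finger_force: 0.0
time: 29.2
tool_pos: [335.1, -505.6, 175.8]
eef_rot: [-0.005, 0.993, 0.064, 0.104]
ft_force: [0.6, 0.5, -0.0]
gripper_width: 1.003
finger_force: 0.0
t 29.2 tcp [ 335.1 -505.6  175.8] x [0.97  0.125 0.206] z [ 0.205  0.023 -0.978] f [ 0.6  0.5 -0. ] w 1.003 ff 0.0
side b 633 [[472.0, 191.0], [490.0, 207.0], [479.0, 232.0], [449.0, 193.0], [513.0, 213.0]]
side o 823 [[457.0, 241.0], [488.0, 255.0], [464.0, 215.0], [442.0, 219.0], [503.0, 237.0]]
nearest other: blue [26. 27. 22. 27. 26.] orange [24. 24. 22. 27. 25.]
top b 306 [[451.0, 194.0], [514.0, 212.0], [483.0, 231.0], [493.0, 202.0], [473.0, 188.0]]
top o 366 [[445.0, 219.0], [491.0, 254.0], [506.0, 236.0], [459.0, 237.0], [468.0, 212.0]]
nearest other: blue [24. 25. 24. 27. 25.] orange [25. 25. 24. 24. 24.]
T changed px 23 (np.int64(336), np.int64(342), np.int64(217), np.int64(240))
S changed px 14 (np.int64(231), np.int64(299), np.int64(133), np.int64(162))
Sbowl changed px 989 (np.int64(266), np.int64(321), np.int64(282), np.int64(331))
Tbowl changed px 474 (np.int64(138), np.int64(175), np.int64(195), np.int64(231))
Tby changed px 0 
handle top ((337.4068298339844, 187.01853942871094), (48.03904724121094, 10.18252944946289), 88.21009063720703)
handle top ((338.8728332519531, 185.95635986328125), (47.94011688232422, 10.237211227416992), 87.1375961303711)
695 [132.8, 138.0, 144.0, 146.5, 148.5, 151.0] [275 157]
695 [133.3, 137.4, 142.5, 145.5, 148.0, 149.5] [273 156]
```

```bash
python3 -c "
from station import bot;print(bot.hand_in())"
```

```text
the job is handed in; nothing more can be done
None
```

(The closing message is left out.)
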